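# Find the release notch in the enclosure's edge and hold the catch down

## Robot

A 6-joint arm with a two-finger parallel gripper is mounted at the origin on the work surface. World frame = base frame: x ahead of the robot, y to its left, z up, the work surface at z = 0. Lengths are in m, angles in degrees, forces in N, time in s.
With the tool pointing down it reaches from about 0.4 to 0.825 m from the base axis. Payload 7 kg.
Tool frame: the origin (TCP) lies at the very end of the fingers, on their centre line; the grasp point (between the pads) lies behind it (tcp_to_grasp is the x of the grasp point in the tool frame, in m); x points along the fingers, y is the direction in which the jaws open and shut, and the axes are right-handed (so a half turn about x gives the same grasp; the last joint's range is limited). The gripper opens to 85 mm and grips with 20 to 120 N. Pads are 22 mm wide; open, the fingers measure 114 mm over their backs; the gripper's body (76 mm by 85 mm) begins 54 mm behind the grasp point. The pads swing forward as they close: fully open they stand 13 mm farther back than shut.
Start: joints at [84.345, 20.546, 0.682, 0, -70.136, -16.507], TCP at [0.255, 0.625, 0.231] pointing down, gripper open.
Joint ranges: [-176.03, 176.03], [-82.01, 121.73], [-58.28, 71.71], [-173.87, 95.51], [-174.79, -0.11], [-173.66, 173.66]. Speed limits (degrees/s): [136.94, 136.94, 172.46, 180, 180, 180].

## Interface

Orientations are given as a 3x3 rotation matrix whose columns are the frame's x, y, z axes.
In Python, from cell import get_obs, get_image, camera_info, sign_off, spot_in, landmark_of, tcp_to_grasp gives the robot as it stands. The module is installed in compiled form; this text tells all that it offers.
- The arm moves only by the shell command python3 -m pendant 'ROWS' [OPENING] [FORCE]. ROWS is JSON, one flat list of numbers, 4 for each row, row after row: the shift along the tool's x, y, z in m, then the turn about the tool's x in rad. In form: [x, y, z, twist, x, y, z, twist, ...]. A call has 1 to 5 rows; each row shifts and turns the commanded pose from where the row before left it, along the tool's axes as they then stand; what a row does not reach is not made up. A row lasts 1/10 s, in which the tool goes at most 50 mm and 8.59 degrees, less where a joint would pass 70% of its speed; a pose out of reach is approached as far as the arm can. A call is refused whole if a number of a shift passes 0.05 or a number of a turn 0.15, either way. A call with a gripper value outside its range is refused whole. OPENING is the closure in counts, from 0 (fully open) to 255 (shut), set as the call begins (- or left out, the last holds). The fingers move at their own pace and stop on an object; FORCE is the grip in N (left out, the last holds). Time passes only in rows, so rows that do not move let the fingers close. It gives the time, the measured TCP pose, the force and the opening at its end, in the units of the state.
- get_obs(): the state, without advancing time (a new reading comes with each control period).
- get_image(name): name is "side" or "top"; returns the picture (400x640x3 uint8, blue, green, red); there is no depth.
- camera_info(name): a dict with "camera_matrix" (3x3 intrinsics, pixels), "D" ([k1, k2, p1, p2, k3] as OpenCV has them; the pictures are not rectified), "rvec" (rotation vector, rad) and "tvec" (3), from world to camera coordinates, as OpenCV has them. Camera axes: x right, y down, z forward; pixel columns grow to the right and rows downward; lengths in m; the calibration is good to about 2 mm. A picture is of the moment at which its call begins. camera_info takes no time and is no camera call.
- sign_off(): hands the job in, once; it reports no verdict.
Trained networks look in the newest picture that a camera, given by its name, has taken for a name from the list of things; names that differ only in an ending like _2 or _b are one class to them, and where a whole thing is asked for, a point or a joint stands for the part that bears it (a point fixed in the world has none). Each returns a list of dicts, best first, with "confidence" (0 to 1); they miss things now and then, are a little off and sometimes report something else, mostly with a low value. They report only what shows in the picture. A call takes as long as a camera call.
- spot_in(camera, thing): "at" ([x, y, z] in m, in world coordinates, good to about 4 mm: the middle of the surface that is visible of it).
- landmark_of(camera, thing): "at" ([x, y, z] in m, in world coordinates, good to about 4 mm: a listed point, or the origin of a listed thing).
The state is a dict: "time": time; "q": joint angles; "qvel": joint speeds; "joint_torque": joint torques, N m; "ee_pos": TCP position; "eef_rot": TCP orientation; "wrist_force": force on the tool from outside, world axes, zero at the start; "torque": the same for the moment, N m; "finger_gap": opening from 0.0 (shut) to 1.0 (fully open).
Only numpy, scipy, OpenCV 4.12 (cv2) and the standard library are available. Lean on these libraries where they do the work, as an engineer would, in place of code of your own. Each camera call takes 0.05 s, during which the arm holds its last target.

## Task

The release catch of the grey control enclosure sits in a notch somewhere along the raised rail on its near edge: put a closed fingertip lightly on the orange sleeve at the rail's left end, sweep it along the top of the grey rail until it finds the notch, then press the catch inside fully down so that the clear cover springs up. Finish while still holding the catch down with the cover up. Do not touch the cover itself, and leave the relay, screwdriver, tape roll and blue bin where they are.

Things in the scene. Friction and masses are not known exactly. Their poses are not given: they have to be found in the camera images.
- box: Grey enclosure lying on its back, bolted to the bench, 240 (x) x 360 (y) x 90 mm high. Origin: centre of its underside; z up, -x its near side, +y left along the rail; yaw within 0.25 rad of the bench. On top, along the near side, stands a rail 16 wide (x), 18 high, 360 long (y), centred at x = -100 mm; its flat top is 108 mm above the bench. 57 mm free on top between rail and cover.
- sleeve: Orange sleeve: the leftmost 95 mm of the rail, y = +85 to +180 of the box, fixed. The rest of the rail is grey, its top 0.1 mm lower, safe to slide across. Its given origin is that of the box (centre of the box's underside), not the sleeve's middle; axes as the box.
- rail_start (a point): Point on the rail's top centre line, on the orange sleeve at y = +120 of the box, 108 mm above the bench: a good place to start. Axes as the box.
- rail_end (a point): Point on the rail's top centre line at y = -120 of the box. Axes as the box. The grey rail has one notch, right through its width, 40 mm long (y), its centre anywhere from y = +20 to -50 of the box; its place is not reported: find it by touch or sight. The dark grey catch plate (39 x 14 mm) fills the notch's floor, its top 9 mm below the rail's top.
- catch (a joint): Travel of the sprung catch in m: 0 up, 0.006 fully down. It goes straight down; resists with about 5 N at first and about 8 N fully down (cover's weight included, varies a little), and springs back when let go.
- cover (a joint): Angle in rad of the clear cover (135 x 180 mm, yellow front edge, hinged at its far side), 0 shut. It is driven by the catch: about 0.35 rad when the catch is fully down, its front edge then 47 mm higher. It falls shut when the catch is let go.
- relay_mid (a point): Centre of a loose black relay module, 50 x 35 x 65 mm high, standing on the enclosure's top at the right, far from the rail. Leave alone.
- driver_grip (a point): Handle of a loose screwdriver with red handle, lying on the bench. Leave alone.
- tape_mid (a point): Centre of a blue tape roll, 90 mm across, 24 high, lying on the bench. Leave alone.
- bin_in (a point): Inner floor of a small blue open bin, 120 x 100 x 60 mm, on the bench. Leave alone.

How it is judged:
By the outcome, as a careful person would: the job done as asked, in the order asked, and still so for the second after the job is handed in, while the arm keeps its last pose, push and grip.
It also fails if it takes over 72 s, if anything falls off the work surface, if the arm or the gripper's body presses on something with over 40 N, if the wrist force passes 120 N, or if a joint passes its speed limit or range.

## Working session

There is one attempt and no reset: what is moved stays moved. The work goes in short steps, Python scripts to look and compute and a shell command to move; the robot and the scene stay as the last step left them, time stands still between calls to the robot, and variables do not carry over. Pictures are saved under pics/ and viewed, and the job is handed in when it is done.

```bash
mkdir -p pics; python3 - <<'E'
from cell import *
import cv2,numpy as np
o=get_obs()
print(o['time'],o['ee_pos'],np.round(o['eef_rot'],3).tolist(),o['wrist_force'],o['finger_gap'],tcp_to_grasp)
for c in ['side','top']:
    cv2.imwrite(f'pics/{c}0.png',get_image(c))
for c in ['top','side']:
    for t in ['box','rail_start','rail_end','relay_mid']:
        print(c,t,[(np.round(d['at'],4).tolist(),round(d['confidence'],2)) for d in landmark_of(c,t)][:2])
E
```

```text
0.0 [0.2544907  0.62467754 0.2303825 ] [[-0.0, -0.377, -0.926], [-0.002, -0.926, 0.377], [-1.0, 0.002, -0.0]] [ 0.89966932 -0.18346705 -0.12242938] 0.9989650893119598 -0.0187
top box [([0.6343, 0.0434, 0.0002], 0.57)]
top rail_start [([0.5158, 0.1501, 0.1115], 0.88)]
top rail_end [([0.5515, -0.0879, 0.1081], 0.6)]
top relay_mid [([0.6896, -0.0826, 0.1217], 0.83), ([0.6356, 0.0455, -0.0023], 0.19)]
side box [([0.6313, 0.045, -0.0002], 0.74)]
side rail_start [([0.5178, 0.1487, 0.1066], 0.64), ([0.633, 0.0419, 0.0031], 0.27)]
side rail_end [([0.5502, -0.0899, 0.106], 0.6)]
side relay_mid [([0.6889, -0.0872, 0.119], 0.68)]
```

View pics/top0.png

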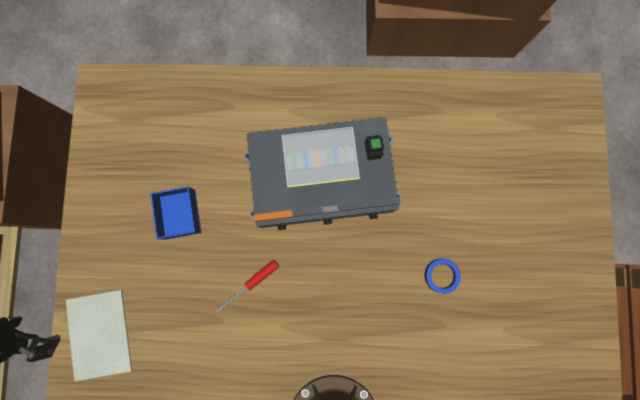

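View pics/side0.png

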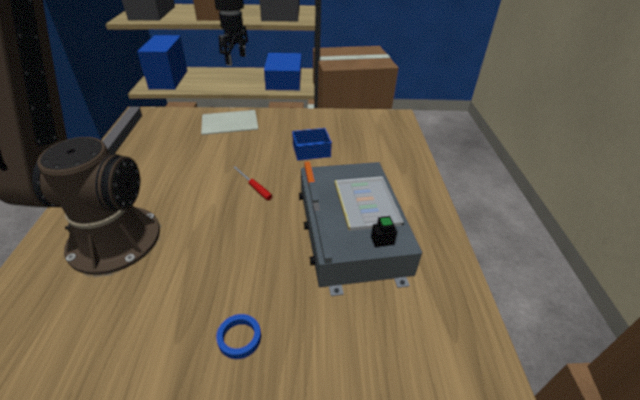

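The top view shows the box at about (320,172), the orange sleeve at (272,215) and a lighter patch on the rail at (330,209), probably the catch. I'll refine the pose with a model overlay.

```bash
cat > h.py <<'E'
import numpy as np,cv2
from cell import *
def proj(c,P):
    i=camera_info(c); return cv2.projectPoints(np.array(P,float).reshape(-1,3),np.array(i['rvec']),np.array(i['tvec']),np.array(i['camera_matrix']),np.array(i['D']))[0].reshape(-1,2)
def unproj(c,uv,z):
    i=camera_info(c);R=cv2.Rodrigues(np.array(i['rvec']))[0];t=np.array(i['tvec']).ravel()
    n=cv2.undistortPoints(np.array(uv,float).reshape(-1,1,2),np.array(i['camera_matrix']),np.array(i['D'])).reshape(-1,2)
    C=-R.T@t; d=np.c_[n,np.ones(len(n))]@R
    return C+d*((z-C[2])/d[:,2])[:,None]
def b2w(P,c=(0.6328,0.0445),yaw=0.143):
    P=np.array(P,float).reshape(-1,3);s,k=np.sin(yaw),np.cos(yaw)
    return np.c_[c[0]+k*P[:,0]-s*P[:,1],c[1]+s*P[:,0]+k*P[:,1],P[:,2]]
E
python3 - <<'E'
from h import *
for c,(x0,y0,w,h) in {'top':(235,110,175,125),'side':(290,150,140,140)}.items():
    im=cv2.imread(f'pics/{c}0.png'); k=4
    z=cv2.resize(im[y0:y0+h,x0:x0+w],None,fx=k,fy=k,interpolation=cv2.INTER_CUBIC)
    z=cv2.convertScaleAbs(z,alpha=1.6)
    def dr(P,col):
        p=((proj(c,b2w(P))-[x0,y0]+.5)*k).astype(int); cv2.polylines(z,[p],True,col,1)
    dr([[-.108,-.18,.108],[-.092,-.18,.108],[-.092,.18,.108],[-.108,.18,.108]],(0,255,0))
    dr([[-.108,.085,.108],[-.092,.085,.108],[-.092,.18,.108],[-.108,.18,.108]],(0,255,255))
    dr([[-.12,-.18,.09],[.12,-.18,.09],[.12,.18,.09],[-.12,.18,.09]],(255,0,255))
    cv2.imwrite(f'pics/{c}ov.png',z)
E
```

```text
(no output)
```

View pics/topov.png

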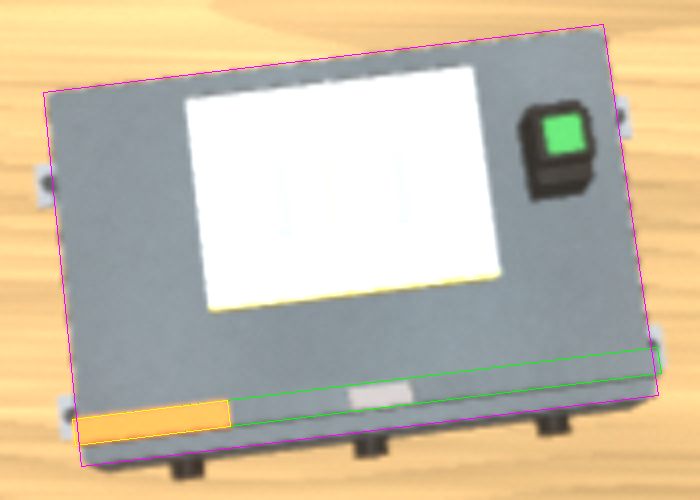

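View pics/sideov.png

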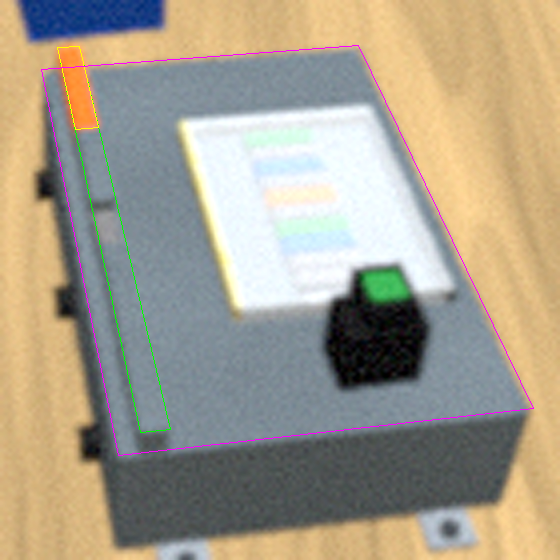

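```bash
python3 - <<'E'
from h import *
from scipy.optimize import least_squares
im=cv2.imread('pics/top0.png'); hsv=cv2.cvtColor(im,cv2.COLOR_BGR2HSV)
m=cv2.inRange(hsv[205:226,250:297],(5,150,120),(20,255,255)); ys,xs=np.nonzero(m); print(len(xs),xs.mean()+250,ys.mean()+205, xs.min()+250,xs.max()+250)
oc=unproj('top',[[xs.mean()+250,ys.mean()+205]],.108)[0]; print('sleeve mid',oc)
# orange direction
w=unproj('top',np.c_[xs+250,ys+205],.108)[:,:2]; u=np.linalg.svd(w-w.mean(0))[2][0]; u*=np.sign(u[1]); print('yaw orange',np.arctan2(-u[0],u[1]))
# cover yellow edge direction
m=cv2.inRange(hsv[170:195,280:365],(22,90,100),(35,255,255)); ys,xs=np.nonzero(m)
w=unproj('top',np.c_[xs+280,ys+170],.093)[:,:2]; 
p=cv2.fitLine(w.astype(np.float32),cv2.DIST_HUBER,0,1e-4,1e-4).ravel();u=p[:2]*np.sign(p[1]); print('yaw yellow',np.arctan2(-u[0],u[1]),len(xs), w.mean(0))
for yaw in (.13,.136,.143):
    R=np.array([[np.cos(yaw),-np.sin(yaw)],[np.sin(yaw),np.cos(yaw)]])
    c=oc[:2]-R@[-.1,.1325]; pt=unproj('top',[[330.0,208.5]],.099)[0]
    print(yaw,c,'patch in box',R.T@(pt[:2]-c), 'start',c+R@[-.1,.12],'patch w',pt)
E
```

```text
242 272.3305785123967 215.33471074380165 254 291
sleeve mid [0.51477196 0.16144395 0.108     ]
yaw orange 0.1418604967501512
yaw yellow 0.14597282 18 [0.60479094 0.00186465]
0.13 [0.63110468 0.04302542] patch in box [-0.09793251 -0.00923951] start [0.51639239 0.14904943] patch w [0.53519629 0.02116847 0.099     ]
0.136 [0.63181309 0.04372554] patch in box [-0.09878298 -0.00924936] start [0.51646673 0.14905937] patch w [0.53519629 0.02116847 0.099     ]
0.143 [0.63263424 0.0445477 ] patch in box [-0.09977525 -0.00925441] start [0.51655338 0.14907154] patch w [0.53519629 0.02116847 0.099     ]
```

```bash
python3 -m pendant '[0,0.0285,-0.0352,0,0,0.0285,-0.0352,0,0,0.0285,-0.0352,0,0,0.0285,-0.0352,0,0,0.0285,-0.0352,0]' 255 40
python3 -m pendant '[0,0.0285,-0.0352,0,0,0.0285,-0.0352,0,0,0.0285,-0.0352,0,0,0.0285,-0.0352,0,0,0.0285,-0.0352,0]'
python3 -m pendant '[0,0.0285,-0.0352,0,0,0.0285,-0.0352,0,0,0,0,0.149,0,0,0,0.149,0,0,0,0.149]'
python3 -m pendant '[0,0,0,0.149,0,0,0,0.149,0,0,0,0.149,0,0,0,0.148,0,0,0,0]'
```

```text
time: 1.0
ee_pos: [0.3644, 0.4251, 0.2316]
eef_rot: [[0.0, -0.377, -0.926], [0.0, -0.926, 0.377], [-1.0, -0.001, -0.0]]
wrist_force: [1.2, 0.0, -0.1]
finger_gap: 0.143
time: 1.5
ee_pos: [0.4737, 0.2267, 0.2318]
eef_rot: [[0.001, -0.377, -0.926], [0.001, -0.926, 0.377], [-1.0, -0.001, -0.0]]
wrist_force: [1.2, 1.3, -0.4]
finger_gap: -0.001
time: 2.0
ee_pos: [0.5171, 0.1483, 0.2314]
eef_rot: [[0.0, -0.746, -0.666], [0.0, -0.666, 0.746], [-1.0, -0.0, -0.0]]
wrist_force: [-0.2, 0.7, -0.2]
finger_gap: -0.002
time: 2.5
ee_pos: [0.5168, 0.149, 0.2315]
eef_rot: [[0.0, -0.99, -0.139], [0.0, -0.139, 0.99], [-1.0, -0.0, 0.0]]
wrist_force: [0.0, -0.1, 0.4]
finger_gap: -0.0
```

```bash
python3 -m pendant '[0.03,0,0,0,0.03,0,0,0,0.03,0,0,0,0.015,0,0,0,0,0,0,0]'
python3 - <<'E'
from h import *
for c,(x0,y0,w,h) in {'top':(235,110,175,125),'side':(260,90,170,150)}.items():
    im=get_image(c)
    cv2.imwrite(f'pics/{c}1.png',cv2.resize(im[y0:y0+h,x0:x0+w],None,fx=4,fy=4,interpolation=cv2.INTER_CUBIC))
E
```

```text
time: 3.0
ee_pos: [0.5155, 0.1482, 0.1241]
eef_rot: [[-0.004, -0.989, -0.145], [-0.002, -0.145, 0.989], [-1.0, 0.004, -0.002]]
wrist_force: [0.0, -0.0, 0.3]
finger_gap: 0.0
```

View pics/side1.png

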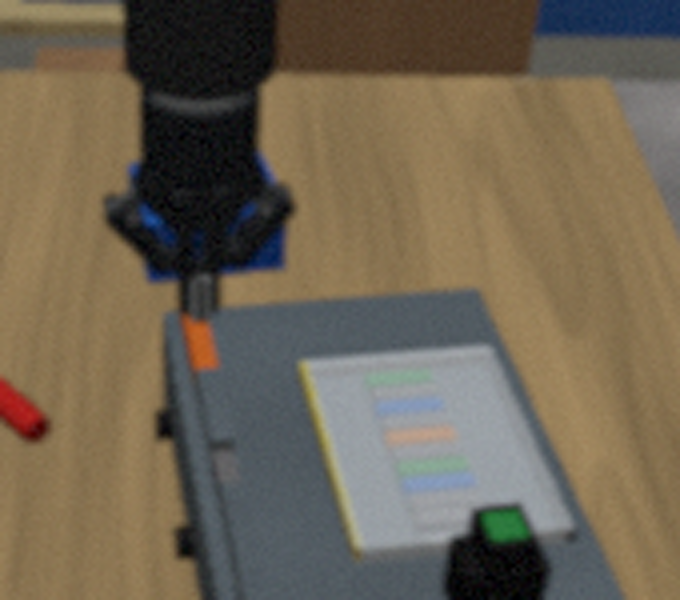

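View pics/top1.png

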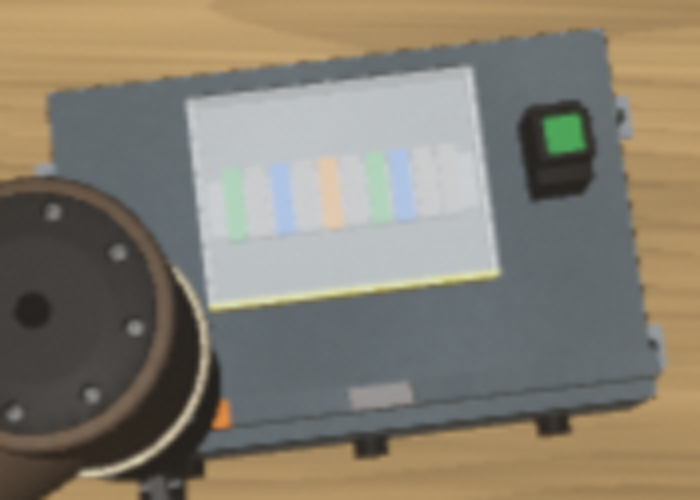

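The fingers point at the orange sleeve, with the tip at about (200,315) in the side crop. The notch and plate show at (225,460), and the cover is well clear of the gripper. Now I'll lower gently to contact.

```bash
python3 -m pendant '[0.005,0,0,0,0.004,0,0,0,0.002,0,0,0,0.001,0,0,0,0,0,0,0]'
python3 -m pendant '[0.001,0,0,0,0,0,0,0]'
python3 -m pendant '[0.001,0,0,0,0,0,0,0]'
```

```text
time: 3.6
ee_pos: [0.5168, 0.149, 0.1143]
eef_rot: [[-0.0, -0.99, -0.142], [0.0, -0.142, 0.99], [-1.0, 0.0, 0.0]]
wrist_force: [-0.1, 0.7, -0.6]
finger_gap: 0.0
time: 3.8
ee_pos: [0.5168, 0.149, 0.1133]
eef_rot: [[0.0, -0.99, -0.142], [0.0, -0.142, 0.99], [-1.0, -0.0, 0.0]]
wrist_force: [0.3, 0.3, 1.0]
finger_gap: -0.002
time: 4.0
ee_pos: [0.5168, 0.149, 0.1122]
eef_rot: [[-0.0, -0.99, -0.142], [-0.0, -0.142, 0.99], [-1.0, 0.0, -0.0]]
wrist_force: [0.5, -0.3, -0.4]
finger_gap: 0.002
```

```bash
python3 -m pendant '[0.001,0,0,0,0.001,0,0,0,0.001,0,0,0,0,0,0,0]'
python3 -m pendant '[0.0005,0,0,0,0,0,0,0]'
python3 -m pendant '[0.0005,0,0,0,0,0,0,0]'
```

```text
time: 4.4
ee_pos: [0.5167, 0.149, 0.1091]
eef_rot: [[-0.0, -0.99, -0.142], [-0.0, -0.142, 0.99], [-1.0, 0.0, -0.0]]
wrist_force: [0.3, 0.6, 0.7]
finger_gap: 0.0
time: 4.6
ee_pos: [0.5168, 0.149, 0.1087]
eef_rot: [[-0.0, -0.99, -0.142], [-0.0, -0.142, 0.99], [-1.0, 0.0, -0.0]]
wrist_force: [-0.5, -0.1, -0.5]
finger_gap: 0.004
time: 4.8
ee_pos: [0.5168, 0.149, 0.1083]
eef_rot: [[-0.0, -0.99, -0.141], [-0.0, -0.141, 0.99], [-1.0, 0.0, -0.0]]
wrist_force: [-0.2, -0.7, 0.1]
finger_gap: 0.0
```

```bash
python3 -m pendant '[0.0003,0,0,0,0,0,0,0]'
python3 -m pendant '[0.0003,0,0,0,0,0,0,0]'
```

```text
time: 5.0
ee_pos: [0.5169, 0.149, 0.1082]
eef_rot: [[0.0, -0.99, -0.142], [0.0, -0.142, 0.99], [-1.0, -0.0, -0.0]]
wrist_force: [-0.5, 0.0, 0.5]
finger_gap: 0.004
time: 5.2
ee_pos: [0.5168, 0.149, 0.1081]
eef_rot: [[0.0, -0.99, -0.142], [-0.0, -0.142, 0.99], [-1.0, -0.0, -0.0]]
wrist_force: [-2.1, 0.2, 5.0]
finger_gap: 0.001
```

Light contact with the sleeve at about 5 N and z = 0.108, as expected. Now the sweep, toward −tool z.

```bash
python3 -m pendant '[0,0,-0.005,0,0,0,-0.005,0,0,0,-0.005,0]'
python3 -m pendant '[0,0,-0.005,0,0,0,-0.005,0,0,0,-0.005,0]'
```

```text
time: 5.5
ee_pos: [0.5196, 0.1343, 0.1081]
eef_rot: [[0.001, -0.99, -0.142], [0.001, -0.142, 0.99], [-1.0, -0.001, 0.001]]
wrist_force: [-0.7, 3.5, 5.2]
finger_gap: 0.0
time: 5.8
ee_pos: [0.5216, 0.1192, 0.1081]
eef_rot: [[0.001, -0.99, -0.142], [0.001, -0.142, 0.99], [-1.0, -0.001, 0.001]]
wrist_force: [-0.8, 4.4, 5.0]
finger_gap: 0.001
```

```bash
python3 -m pendant '[0,0,-0.005,0,0,0,-0.005,0,0,0,-0.005,0]'
python3 -m pendant '[0.0001,0,-0.005,0,0,0,-0.005,0]'
```

```text
time: 6.1
ee_pos: [0.5236, 0.1043, 0.108]
eef_rot: [[0.001, -0.99, -0.141], [0.001, -0.141, 0.99], [-1.0, -0.001, 0.0]]
wrist_force: [-1.1, 3.1, 6.1]
finger_gap: -0.003
time: 6.3
ee_pos: [0.5251, 0.0945, 0.108]
eef_rot: [[0.001, -0.99, -0.142], [0.001, -0.142, 0.99], [-1.0, -0.001, 0.001]]
wrist_force: [-1.0, 4.5, 6.9]
finger_gap: 0.0
```

```bash
python3 -m pendant '[0,0,-0.005,0,0,0,-0.005,0,0,0,-0.005,0,0,0,-0.005,0]'
python3 -m pendant '[0,0,-0.005,0,0,0,-0.005,0,0,0,-0.005,0,0,0,-0.003,0]'
```

```text
time: 6.7
ee_pos: [0.528, 0.0747, 0.108]
eef_rot: [[0.001, -0.99, -0.142], [0.001, -0.142, 0.99], [-1.0, -0.001, 0.001]]
wrist_force: [0.2, 3.5, 5.3]
finger_gap: 0.001
time: 7.1
ee_pos: [0.5305, 0.0567, 0.108]
eef_rot: [[0.001, -0.99, -0.141], [0.001, -0.141, 0.99], [-1.0, -0.001, 0.0]]
wrist_force: [-1.1, 4.0, 5.6]
finger_gap: -0.002
```

```bash
for i in 1; do :; done; python3 -m pendant '[0,0,-0.004,0,0,0,-0.004,0]'
python3 -m pendant '[0,0,-0.003,0,0,0,-0.003,0]'
python3 -m pendant '[0,0,-0.003,0,0,0,-0.003,0]'
python3 -m pendant '[0,0,-0.003,0,0,0,-0.003,0]'
```

```text
time: 7.3
ee_pos: [0.5316, 0.049, 0.108]
eef_rot: [[0.001, -0.99, -0.142], [0.001, -0.142, 0.99], [-1.0, -0.001, 0.0]]
wrist_force: [-0.6, 4.3, 5.4]
finger_gap: 0.003
time: 7.5
ee_pos: [0.5324, 0.043, 0.108]
eef_rot: [[0.001, -0.99, -0.141], [0.001, -0.141, 0.99], [-1.0, -0.001, 0.0]]
wrist_force: [-1.3, 4.0, 5.8]
finger_gap: -0.002
time: 7.7
ee_pos: [0.5332, 0.037, 0.1079]
eef_rot: [[0.001, -0.99, -0.141], [0.001, -0.141, 0.99], [-1.0, -0.001, 0.0]]
wrist_force: [-0.6, 4.4, 5.2]
finger_gap: -0.004
time: 7.9
ee_pos: [0.5333, 0.0306, 0.1074]
eef_rot: [[-0.001, -0.99, -0.141], [-0.0, -0.141, 0.99], [-1.0, 0.001, -0.0]]
wrist_force: [-0.8, -1.2, -0.1]
finger_gap: 0.006
```

The force vanished at y ≈ 0.031, so the tip is over the notch, matching what the picture showed. I'll centre on it and press.

```bash
python3 -m pendant '[0,0,-0.004,0,0,0,-0.004,0,0,0,-0.001,0,0,0,0,0]'
python3 -m pendant '[0.003,0,0,0,0.003,0,0,0,0.001,0,0,0,0,0,0,0]'
python3 -m pendant '[0.001,0,0,0,0.001,0,0,0,0,0,0,0]'
```

```text
time: 8.3
ee_pos: [0.5347, 0.0219, 0.1073]
eef_rot: [[-0.001, -0.99, -0.141], [-0.0, -0.141, 0.99], [-1.0, 0.001, -0.0]]
wrist_force: [0.4, -0.4, -0.6]
finger_gap: 0.001
time: 8.7
ee_pos: [0.5347, 0.0224, 0.1003]
eef_rot: [[-0.001, -0.99, -0.142], [-0.0, -0.142, 0.99], [-1.0, 0.001, -0.0]]
wrist_force: [-0.0, 0.8, -0.1]
finger_gap: 0.003
time: 9.0
ee_pos: [0.5351, 0.0224, 0.0989]
eef_rot: [[0.0, -0.99, -0.142], [0.0, -0.142, 0.99], [-1.0, -0.0, -0.0]]
wrist_force: [-2.4, 1.8, 4.2]
finger_gap: 0.002
```

Contact with the catch at z ≈ 0.099, 9 mm below the rail top. Next, press 6 mm to z ≈ 0.093.

```bash
python3 -m pendant '[0.001,0,0,0,0.001,0,0,0,0.001,0,0,0,0.001,0,0,0,0,0,0,0]'
python3 -m pendant '[0.001,0,0,0,0.001,0,0,0,0,0,0,0]'
python3 -m pendant '[0.0005,0,0,0,0,0,0,0]'
```

```text
time: 9.5
ee_pos: [0.5351, 0.0224, 0.0951]
eef_rot: [[0.0, -0.99, -0.142], [0.0, -0.142, 0.99], [-1.0, -0.0, 0.0]]
wrist_force: [-2.9, 0.5, 7.2]
finger_gap: 0.003
time: 9.8
ee_pos: [0.5351, 0.0224, 0.0932]
eef_rot: [[0.001, -0.99, -0.142], [0.0, -0.142, 0.99], [-1.0, -0.001, 0.0]]
wrist_force: [-2.4, 0.6, 6.6]
finger_gap: 0.0
time: 10.0
ee_pos: [0.5351, 0.0224, 0.0931]
eef_rot: [[0.001, -0.99, -0.142], [0.0, -0.142, 0.99], [-1.0, -0.001, -0.0]]
wrist_force: [-3.9, 1.0, 9.9]
finger_gap: -0.002
```

```bash
python3 -m pendant '[0.0004,0,0,0,0,0,0,0,0,0,0,0]'
python3 - <<'E'
from h import *
for c,(x0,y0,w,h) in {'top':(235,110,175,125),'side':(260,90,170,150)}.items():
    im=get_image(c)
    cv2.imwrite(f'pics/{c}2.png',cv2.resize(im[y0:y0+h,x0:x0+w],None,fx=4,fy=4,interpolation=cv2.INTER_CUBIC))
E
```

```text
time: 10.3
ee_pos: [0.5351, 0.0224, 0.093]
eef_rot: [[0.001, -0.99, -0.142], [0.0, -0.142, 0.99], [-1.0, -0.001, -0.0]]
wrist_force: [-5.4, 1.3, 12.8]
finger_gap: 0.0
```

View pics/side2.png

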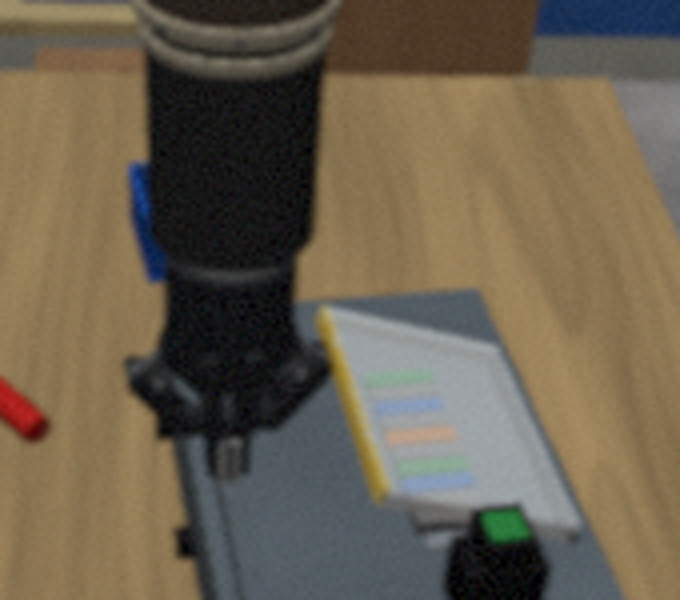

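View pics/top2.png

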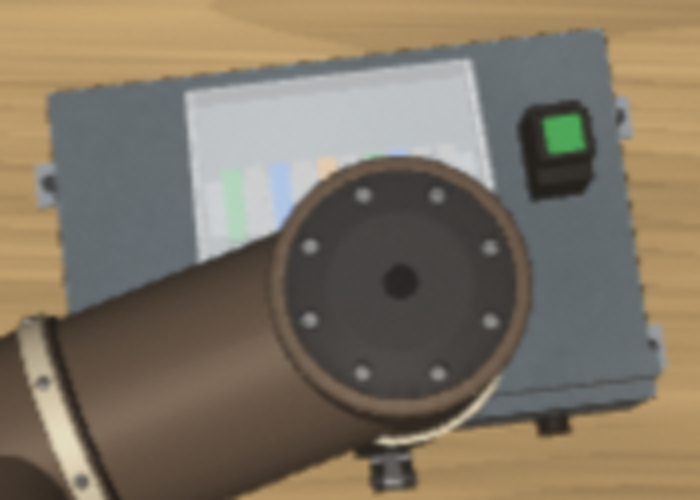

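```bash
python3 - <<'E'
from h import *
c0=unproj('side',[[349.5,228]],.094)[0]; yaw=.143
R=np.array([[np.cos(yaw),-np.sin(yaw)],[np.sin(yaw),np.cos(yaw)]]); b=R.T@(c0[:2]-[.6326,.0445]); print(b)
for a in (0,.25,.3,.35,.4):
    P=b2w([[b[0]+.135*(1-np.cos(a)),b[1],.094+.135*np.sin(a)]]); print(a,(proj('side',P)-[260,90])*4)
o=get_obs();print(o['time'],o['ee_pos'],o['wrist_force'])
E
python3 -m pendant '[0,0,0,0,0,0,0,0,0,0,0,0,0,0,0,0,0,0,0,0]'
```

```text
[-0.03119813 -0.08708322]
0 [[358.33208149 552.00098705]]
0.25 [[369.5092647  511.34507469]]
0.3 [[373.44413531 503.03943355]]
0.35 [[377.9416456  494.72899824]]
0.4 [[382.99621365 486.43804346]]
10.4 [0.53510741 0.02239358 0.09299295] [-5.68102375  1.01527483 12.8779794 ]
time: 10.9
ee_pos: [0.5351, 0.0224, 0.093]
eef_rot: [[0.001, -0.99, -0.142], [0.0, -0.142, 0.99], [-1.0, -0.001, -0.0]]
wrist_force: [-4.6, 1.5, 12.0]
finger_gap: 0.001
```

The cover corner at (380,497) fits an angle of about 0.34–0.35 rad, and the catch is held against its stop, steady at 12 N.

```bash
python3 -c "
from cell import *
print(sign_off())"
```

```text
the job is handed in; nothing more can be done
None
```

I swept the closed fingertip from the orange sleeve to the notch, pressed the catch fully down, and handed in still holding it with the cover up. The robot clock was at about 11 s.

- **Sweep:** The fingertip rested on the sleeve at about 5 N and slid along the grey rail at about 5–7 N. The contact force vanished at world y ≈ 0.031. That agrees with the notch seen in the pictures, centred at about y = −9 mm of the box.
- **Press:** The fingertip met the catch at z ≈ 0.099 m and pressed it down to z = 0.093 m, the full 6 mm. There it hit a stop: more command raised only the force, which stayed steady at about 12–13 N.
- **Cover:** The last side picture shows the cover up, with its front corner where about 0.35 rad would put it.
- **Other objects:** The relay had not moved in the last pictures. I did not check the screwdriver, tape roll and bin separately, but the arm never went low near them.
- **Disagreements:** No check failed. The only mismatch was that box positions from the two cameras differed by a few mm, within the stated accuracy.

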